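# Stack two slide cases on the sloping stand

## Task

Put the two oblong grey slide cases away on the sloping stand: the large one flat on its shelf and the small one flat on top of it. Each lies with its long side pointing up the slope and one short end against the backstop at the bottom of the slope, and the small case is about centred across the width of the large one.

Things in the scene. Friction and masses are not known exactly. Their poses are not given: they have to be found in the camera images.
- large_case: The large oblong slide case: a closed flat grey plastic box with a pale label on its lid, 112 mm long (its x), 62 mm wide (its y), 14 mm thick (its z), about 0.15 kg. It lies flat on the bench, left or right of the stand. Origin at the centre of its underside, z up through the lid; its two ends are alike.
- small_case: The small oblong case of the same make, 80 mm long (x), 44 mm wide (y), 14 mm thick (z), about 0.09 kg, flat on the bench on the stand's other side. Origin at the centre of its underside, z up; ends alike. A like square case (64 x 64 x 14 mm) and a round grey dish (86 mm across) further off are not wanted. Two 50 mm tall vials stand between the robot and the stand.
- stand: Bare aluminium stand fixed to the bench: a flat shelf 130 mm wide and 135 mm long, without sides, sloping down at 25 degrees away from the robot; its high end, nearest the robot, is 72 mm above the bench. Along its low far edge runs the backstop: a plate 6 mm thick, square to the shelf, 42 mm high above it. Origin on the bench below the shelf, mid-width; x level, towards the high end, z up.
- stop (a point): Point where the shelf's top surface meets the backstop's face, mid-width, 15 mm above the bench. x runs up the slope along the shelf (towards the robot), y along the backstop (right as the robot sees it), z square out of the shelf. Shelf and cases are slippery: a case let go on the slope, on the shelf or on the other case, slides down by itself until it meets the backstop.

How it is judged:
By the outcome, as a careful person would: the job done as asked, in the order asked, and still so for the second after the job is handed in, with the robot touching nothing.
It also fails if it takes over 59 s, if anything falls off the work surface, if the arm or the gripper's body presses on something with over 40 N, if the wrist force passes 120 N, or if a joint passes its speed limit or range.

## Robot

A 6-joint arm with a two-finger parallel gripper is mounted at the origin on the work surface. World frame = base frame: x ahead of the robot, y to its left, z up, the work surface at z = 0. Lengths are in mm, angles in rad, forces in N, time in s.
With the tool pointing down it reaches from about 275 to 1000 mm from the base axis. Payload 8.4 kg.
Tool frame: the origin (TCP) lies on the centre line of the jaws, within the pads' length; the fingertips stand r.tip_reach ahead of it and the grasp point (between the pads) lies 11 mm behind it (r.tip_reach is the distance from the TCP to the fingertips, in mm); z points along the fingers, y is the line along which they close (so a half turn about z gives the same grasp; the last joint's range is limited). The gripper opens to 85 mm and grips with 20 to 120 N. Pads are 22 mm wide; open, the fingers measure 114 mm over their backs; the gripper's body (76 mm by 85 mm) begins 54 mm behind the grasp point. The pads swing forward as they close: fully open they stand 13 mm farther back than shut.
Start: joints at [-1.244, 0.353, 1.633, -0, 1.155, -0.002], TCP at [201.816, -591.522, 239.281] pointing down, gripper open.
Joint ranges: [-2.63, 2.63], [-0.92, 2.1], [0.06, 2.66], [-1.3, 4.44], [0, 2.69], [-3.02, 3.02]. Speed limits (rad/s): [2.22, 2.22, 2.79, 3.14, 3.14, 3.14].

## Interface

Orientations are given as [roll, pitch, yaw] about the fixed x, y, z axes, in that order (R = Rz(yaw) Ry(pitch) Rx(roll)).
In Python, from rig import r gives the robot as it stands.
- The arm moves only by the tool carry_out, never from a script. Its argument "targets" is a list of rows, each an object with "dp": the shift along the tool's x, y, z in mm, a list of three; "yaw": the turn about the tool's z in degrees. A call has 1 to 12 rows; each row is the pose to reach, as a shift and turn from the pose commanded when the call began, along the tool's axes at that moment; what a row does not reach only later rows make up. A row lasts 1/8 s, in which the tool goes at most 62.5 mm and 10.7 degrees, less where a joint would pass 70% of its speed; a pose out of reach is approached as far as the arm can. A call with a gripper value outside its range is refused whole. "fingers" is the opening, from -1 (shut) to 1 (fully open), so that 0 is half open, set as the call begins (left out, the last holds). The fingers move at their own pace and stop on an object; "grip_force" is the grip in N (left out, the last holds). Time passes only in rows, so rows that repeat a pose let the fingers close. It gives the time, the measured TCP pose, the force, the opening and the grip force at its end, in the units of the state.
- r.sense(): the state, without advancing time (a new reading comes with each control period).
- r.grab_frame(name): name is "scene" or "top" or "wrist"; returns the picture (480x640x3 uint8, red, green, blue); there is no depth.
- r.get_calibration(name): a dict with "fx", "fy", "cx", "cy" (pixels), "rvec" (rotation vector, rad) and "tvec" (3), from world to camera coordinates, as OpenCV has them. Camera axes: x right, y down, z forward; pixel columns grow to the right and rows downward; lengths in mm; the calibration is good to about 2 mm. A picture is of the moment at which its call begins: read the wrist's pose just before it. get_calibration takes no time and is no camera call; for the wrist camera it gives the pose at the moment of the call.
- r.sign_off(): hands the job in; it is judged then, once.
The state is a dict: "clock": time; "qpos": joint angles; "qvel": joint speeds; "joint_efforts": joint torques, N m; "eef_pos": TCP position; "tcp_rot": TCP orientation; "contact_force": force on the tool from outside, world axes, zero at the start; "wrist_torque": the same for the moment, N m; "opening": opening from 0.0 (shut) to 1.0 (fully open); "grasp_force": force on a finger pad.
Only numpy, scipy, OpenCV 4.12 (cv2) and the standard library are available. Lean on these libraries where they do the work, as an engineer would, in place of code of your own. Each camera call takes 0.05 s, during which the arm holds its last target. There are 200 camera calls.

## Working session

There is one attempt and no reset: what is moved stays moved. The work goes in short steps, Python scripts to look and compute and a tool call to move; the robot and the scene stay as the last step left them, time stands still between calls to the robot, and variables do not carry over. Pictures are saved under pics/ and viewed, at most 10 in all, crops included, and the job is handed in when it is done.

Besides the shell and the picture viewer there is one more tool, called after ">>>" by a JSON object that holds its "name" and its "arguments". carry_out: Moves the arm, as the interface text tells. Its arguments: {"type":"object","properties":{"targets":{"type":"array","items":{"type":"object","properties":{"dp":{"type":"array","items":{"type":"number"}},"yaw":{"type":"number"}}}},"fingers":{"type":"number"},"grip_force":{"type":"number"}},"required":["targets"]}

```bash
ls; mkdir -p pics
python3 - <<'E'
from rig import r
import cv2
print(r.sense(), r.tip_reach)
for n in("top","scene"):
    f=r.grab_frame(n); cv2.imwrite(f"pics/{n}0.png",f[:,:,::-1]); print(r.get_calibration(n))
E
```

```text
pics
{'clock': 0.0, 'qpos': array([-1.24440490e+00,  3.53678634e-01,  1.63414439e+00, -1.24677550e-05,
        1.15519993e+00, -2.40510874e-03]), 'qvel': array([ 0.00088234, -0.00127014, -0.00149194, -0.0029043 ,  0.0004404 ,
        0.00051959]), 'joint_efforts': array([-9.66705411e-04, -6.05260777e+01, -3.42074561e+01, -1.40135476e-04,
        9.29710484e-03, -1.76953159e-05]), 'eef_pos': array([ 201.65694534, -591.07420963,  238.53824731]), 'tcp_rot': array([-3.14016233e+00,  7.95917360e-06,  3.28801584e-01]), 'contact_force': array([-0.85930122, -0.59253441,  0.23622514]), 'wrist_torque': array([ 0.06120533, -0.01327692,  0.06419025]), 'grasp_force': 0.0, 'opening': 0.9959097642337874} 8.0
{'fx': 576.0112890218754, 'fy': 576.0112890218754, 'cx': 308.86160757857556, 'cy': 235.48811873512656, 'rvec': array([ 2.10156585, -2.14584529,  0.16512741]), 'tvec': array([  14.47971632,  531.47150045, 1026.06791379])}
{'fx': 586.1443910413878, 'fy': 586.1443910413878, 'cx': 319.1859391615918, 'cy': 234.76923261630716, 'rvec': array([ 1.18734865,  2.55071613, -0.71852849]), 'tvec': array([ 362.56313917, -319.24122201, 1182.48616952])}
```

View pics/top0.png

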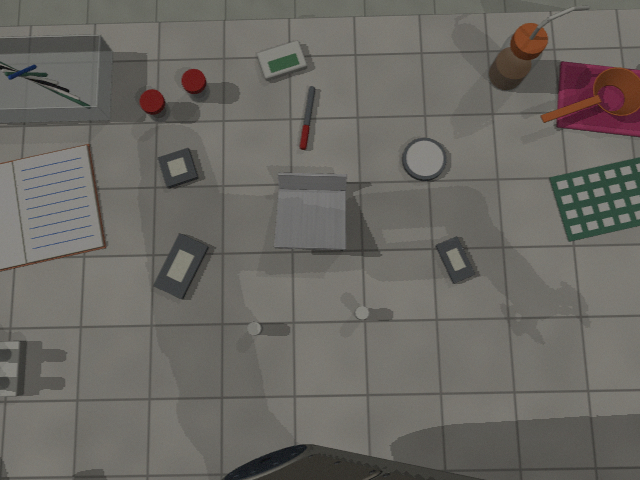

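View pics/scene0.png

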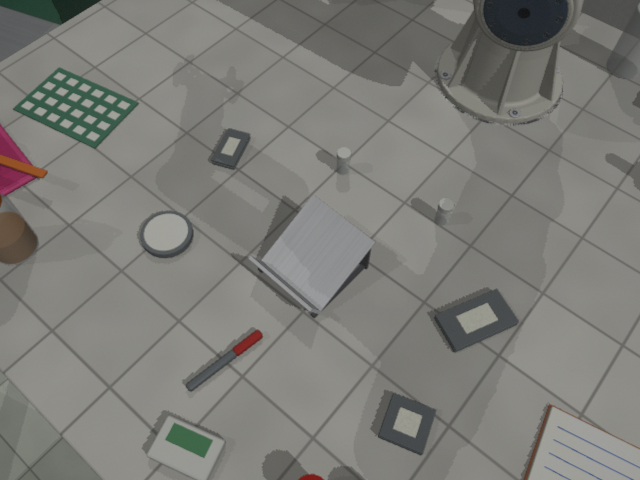

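The top view shows the large case at (181,266), the small one at (456,260) and the stand at (312,212), with its backstop along row ~182. The vials are at (254,328) and (362,313), and the dish and square case are further off. The scene view agrees: large case (477,320), small (231,148), stand (312,255).

```bash
cat > h.py <<'E'
import numpy as np, cv2
def ray(c,uv,z):
    """pixels -> world points on the plane at height z"""
    R=cv2.Rodrigues(c["rvec"])[0]; o=-R.T@c["tvec"]
    uv=np.atleast_2d(uv).astype(float)
    d=np.c_[(uv[:,0]-c["cx"])/c["fx"],(uv[:,1]-c["cy"])/c["fy"],np.ones(len(uv))]@R
    return o+d*((z-o[2])/d[:,2])[:,None]
def proj(c,P): return cv2.projectPoints(np.float64(P).reshape(-1,3),c["rvec"],c["tvec"],np.array([[c["fx"],0,c["cx"]],[0,c["fy"],c["cy"]],[0,0,1.]]),None)[0].reshape(-1,2)
def label(f,c,uv,z=14,R=12,thr=150):
    """pale label near uv -> centre, long-axis yaw deg, sizes on plane z"""
    g=cv2.cvtColor(f,cv2.COLOR_RGB2GRAY); m=np.zeros_like(g); cv2.circle(m,tuple(map(int,uv)),R,255,-1)
    m&=((g>thr)*255).astype(np.uint8)
    k=max(cv2.findContours(m,cv2.RETR_EXTERNAL,cv2.CHAIN_APPROX_NONE)[0],key=cv2.contourArea)
    return rect(ray(c,k[:,0],z))
def dark(f,c,uv,z=14,R=60,thr=95):
    g=cv2.cvtColor(f,cv2.COLOR_RGB2GRAY); m=((g<thr)*255).astype(np.uint8); w=np.zeros_like(m); cv2.circle(w,tuple(map(int,uv)),R,255,-1); m&=w
    m=cv2.morphologyEx(m,cv2.MORPH_OPEN,np.ones((3,3)))
    k=max(cv2.findContours(m,cv2.RETR_EXTERNAL,cv2.CHAIN_APPROX_NONE)[0],key=cv2.contourArea)
    return rect(ray(c,k[:,0],z))
def rect(P):
    b=cv2.boxPoints(cv2.minAreaRect(P[:,:2].astype(np.float32))); e=[b[1]-b[0],b[2]-b[1]]; e.sort(key=np.linalg.norm)
    return b.mean(0).round(1),round(float(np.degrees(np.arctan2(e[1][1],e[1][0]))),1),[round(float(np.linalg.norm(x)),1) for x in e]
E
python3 - <<'E'
from rig import r
from h import *
c=r.get_calibration("top"); f=cv2.imread("pics/top0.png")[:,:,::-1].copy()
g=cv2.cvtColor(f,cv2.COLOR_RGB2GRAY)
for n,uv in(("L",(181,266)),("S",(456,260))):
    print(n,g[uv[1],uv[0]]); print(label(f,c,uv,R=25 if n=="L" else 18,thr=130))
    for t in(60,75,90): print(t,dark(f,c,uv,R=48 if n=="L" else 35,thr=t))
print("vials",ray(c,[(254,328),(362,313)],50).round())
# stand: high edge corners z=72 ; backstop top z 53
print(ray(c,[(275,248),(346,249)],72).round(1), ray(c,[(279,175),(347,176)],53).round(1),ray(c,[(279,190),(346,191)],15).round(1))
x=cv2.resize(f[150:350,130:490],None,fx=2.2,fy=2.2,interpolation=cv2.INTER_CUBIC); cv2.imwrite("pics/crop0.png",x[:,:,::-1])
E
```

```text
L 132
(array([472.2, 257. ], dtype=float32), 62.8, [24.4, 27.3])
60 (array([507.7, 204.2], dtype=float32), 0.7, [5.8, 7.8])
75 (array([483.4, 243.8], dtype=float32), -27.0, [76.2, 118.1])
90 (array([483.5, 244. ], dtype=float32), -26.2, [81.2, 118.7])
S 132
(array([ 477. , -279.2], dtype=float32), 61.5, [15.6, 19.0])Traceback (most recent call last):
  File "<stdin>", line 7, in <module>
  File "h.py", line 18, in dark
    k=max(cv2.findContours(m,cv2.RETR_EXTERNAL,cv2.CHAIN_APPROX_NONE)[0],key=cv2.contourArea)
ValueError: max() iterable argument is empty
```

Run:
```python
from rig import r
from h import *
c=r.get_calibration("top"); f=cv2.imread("pics/top0.png")[:,:,::-1].copy()
g=cv2.cvtColor(f,cv2.COLOR_RGB2GRAY)
for n,uv in(("L",(181,266)),("S",(456,260))):
    for t in(95,105,115): print(n,t,label(f,c,uv,R=25 if n=="L" else 17,thr=t))
    for t in(68,75,80): print(t,dark(f,c,uv,R=48 if n=="L" else 35,thr=t))
print("vials",ray(c,[(254,328),(362,313)],50).round())
print(ray(c,[(275,248),(346,249)],72).round(1), ray(c,[(279,175),(347,176)],53).round(1),ray(c,[(279,190),(346,191)],15).round(1))
x=cv2.resize(f[150:350,130:490],None,fx=2.2,fy=2.2,interpolation=cv2.INTER_CUBIC); cv2.imwrite("pics/crop0.png",x[:,:,::-1])
```

```text
L 95 (array([485. , 251.3], dtype=float32), -26.0, [31.5, 56.0])
L 105 (array([485.3, 251.1], dtype=float32), -26.0, [29.7, 55.3])
L 115 (array([485.2, 251.2], dtype=float32), -26.0, [29.7, 55.1])
68 (array([484. , 247.7], dtype=float32), -26.8, [66.8, 113.8])
75 (array([483.4, 243.8], dtype=float32), -27.0, [76.2, 118.1])
80 (array([483.3, 242.8], dtype=float32), -25.4, [78.1, 116.8])
S 95 (array([ 485.8, -273.1], dtype=float32), 21.1, [22.1, 39.9])
S 105 (array([ 485.7, -273.1], dtype=float32), 21.4, [21.8, 39.4])
S 115 (array([ 485.9, -272.5], dtype=float32), 23.0, [19.8, 38.7])
68 (array([ 484.9, -271.3], dtype=float32), 22.5, [46.8, 80.1])
75 (array([ 485.7, -274.2], dtype=float32), 21.4, [54.0, 80.8])
80 (array([ 484.7, -275.2], dtype=float32), 22.9, [57.0, 85.7])
vials [[364. 106.  50.]
 [387. -90.  50.]]
[[505.5  64.7  72. ]
 [500.9 -63.6  72. ]] [[647.4  57.3  53. ]
 [642.3 -70.6  53. ]] [[628.1  60.2  15. ]
 [623.  -69.8  15. ]]
```

View pics/crop0.png

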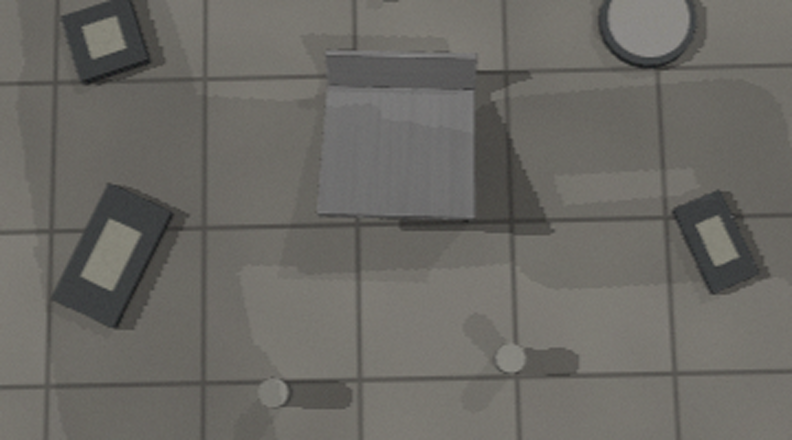

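The crop shows the stand shelf with its corners at about (318,213), (475,219), (327,88) and (474,88). The cases are clear of everything. The measured sizes agree with those given (shelf 128–130 mm wide and 122 mm horizontal run, labels centred on the cases).

```bash
cat > m.py <<'E'
import sys,numpy as np
from rig import r
from scipy.spatial.transform import Rotation as Ro
s=r.sense(); R=Ro.from_euler("xyz",s["tcp_rot"])
print(s["clock"],s["eef_pos"].round(1),np.degrees(s["tcp_rot"]).round(1),"F",s["contact_force"].round(1),"open",round(s["opening"],3),"g",round(s["grasp_force"],1),"tip",r.tip_reach,"q",s["qpos"].round(2))
a=list(map(float,sys.argv[1:]))
for i in range(0,len(a),4):
    d=R.inv().apply(np.array(a[i:i+3])-s["eef_pos"]); print("dp",d.round(1),"yaw",round(-(a[i+3]-np.degrees(s["tcp_rot"][2])),1))
E
python3 m.py 485 251 140 -26
```

```text
0.1 [ 201.7 -591.1  238.7] [-179.9    0.    18.8] F [-0.2  0.8  0.6] open 1.003 g 0.0 tip 8.0 q [-1.24  0.35  1.63 -0.    1.16 -0.  ]
dp [ 540.1 -705.4   99.5] yaw 44.8
```

>>> {"name": "carry_out", "arguments": {"targets": [{"dp": [45,-59,0],"yaw": 4},{"dp": [90,-118,0],"yaw": 8},{"dp": [135,-176,0],"yaw": 12},{"dp": [180,-235,0],"yaw": 16},{"dp": [225,-294,0],"yaw": 20},{"dp": [270,-353,0],"yaw": 24},{"dp": [315,-411,10],"yaw": 28},{"dp": [360,-470,20],"yaw": 32},{"dp": [405,-529,40],"yaw": 36},{"dp": [450,-588,60],"yaw": 40},{"dp": [495,-647,80],"yaw": 44},{"dp": [540,-705,100],"yaw": 45}], "fingers": 1, "grip_force": 20}}

```text
clock: 1.6
eef_pos: [439.3, 115.5, 174.9]
tcp_rot: [-3.141, -0.0, -0.457]
contact_force: [1.1, -0.7, -0.7]
opening: 0.999
grasp_force: 0.0
```

>>> {"name": "carry_out", "arguments": {"targets": [{"dp": [0,0,0],"yaw": 0},{"dp": [0,0,0],"yaw": 0}]}}

```text
clock: 1.85
eef_pos: [438.3, 113.1, 174.9]
tcp_rot: [3.14, 0.001, -0.455]
contact_force: [0.1, -0.3, 0.4]
opening: 0.999
grasp_force: 0.0
```

```bash
python3 m.py 485 251 80 -26
python3 - <<'E'
from rig import r
from h import *
c=r.get_calibration("wrist"); f=r.grab_frame("wrist"); cv2.imwrite("pics/w1.png",f[:,:,::-1])
print(proj(c,[[485,251,14]]))
import pickle; pickle.dump(c,open("w1.pkl","wb"))
E
```

```text
1.85 [438.3 113.1 174.9] [ 1.799e+02  1.000e-01 -2.610e+01] F [ 0.1 -0.3  0.4] open 0.999 g 0.0 tip 8.0 q [ 0.25  0.17  2.05 -0.    0.93  2.28]
dp [ -18.6 -144.4   94.7] yaw -0.1
[[147.00589033 245.89782428]]
```

View pics/w1.png

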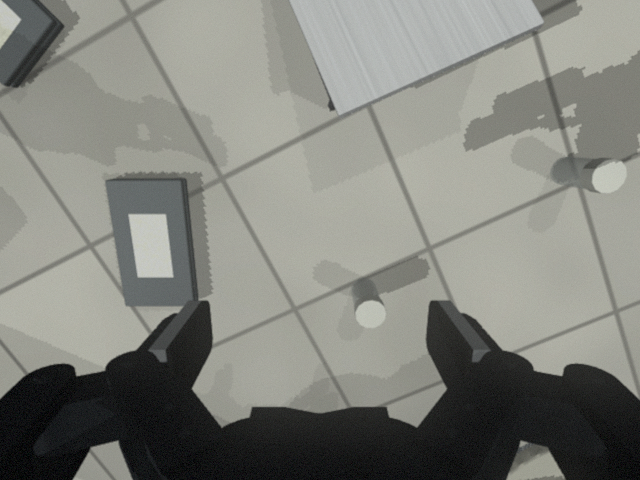

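The wrist view shows the large case with its label at (150,246) and the two fingers below. The stand's high-edge corners are at (338,114) and (542,22), and the vials are at (370,313) and (609,176).

```bash
python3 - <<'E'
from h import *
import pickle
c=pickle.load(open("w1.pkl","rb")); f=cv2.imread("pics/w1.png")[:,:,::-1].copy()
for t in (150,170): print(label(f,c,(150,246),R=48,thr=t))
P=ray(c,[(338,114),(542,22)],72); print(P.round(1),np.degrees(np.arctan2(*(P[1]-P[0])[:2])))
E
python3 m.py 485.5 250.5 90 -26
```

```text
(array([483.2, 248.2], dtype=float32), -26.0, [31.3, 55.8])
(array([483.7, 248. ], dtype=float32), -26.1, [30.6, 54.8])
[[507.4  64.7  72. ]
 [501.  -63.   72. ]] -177.1180641236038
1.9 [438.4 112.6 175.1] [180.    0.  -26.2] F [0.2 0.1 0.7] open 0.994 g 0.0 tip 8.0 q [ 0.25  0.17  2.05 -0.    0.93  2.28]
dp [ -18.5 -144.6   85. ] yaw -0.2
```

>>> {"name": "carry_out", "arguments": {"targets": [{"dp": [-7,-52,20],"yaw": 0},{"dp": [-14,-104,40],"yaw": 0},{"dp": [-19,-143,60],"yaw": 0},{"dp": [-19,-143,85],"yaw": 0},{"dp": [-19,-143,115],"yaw": 0},{"dp": [-19,-143,115],"yaw": 0},{"dp": [-19,-143,115],"yaw": 0}], "fingers": 0.75}}

```text
clock: 2.78
eef_pos: [485.7, 249.3, 61.4]
tcp_rot: [-3.141, -0.001, -0.458]
contact_force: [0.2, 0.3, -1.1]
opening: 0.872
grasp_force: 0.0
```

```bash
python3 m.py 484.3 249.5 12 -26
python3 - <<'E'
from rig import r
from h import *
c=r.get_calibration("wrist"); f=r.grab_frame("wrist"); cv2.imwrite("pics/w2.png",f[:,:,::-1])
print(proj(c,[[484.3,249.5,14]]))
E
```

```text
2.775 [485.7 249.3  61.4] [-180.    -0.   -26.2] F [ 0.2  0.3 -1.1] open 0.872 g 0.0 tip 8.0 q [ 0.47  0.47  1.94 -0.    0.74  2.5 ]
dp [-1.4  0.5 49.4] yaw -0.2
[[317.37980802 275.27901311]]
```

View pics/w2.png

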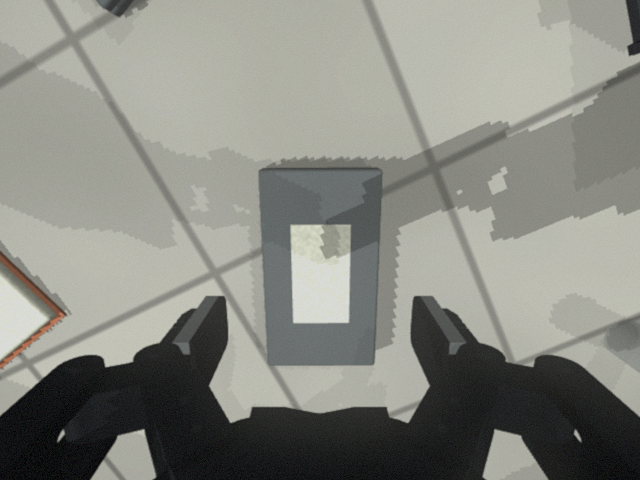

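The view shows the case label at (320,274), centred between the fingers at 225 and 413. I'll go down next.

>>> {"name": "carry_out", "arguments": {"targets": [{"dp": [-1,0,15],"yaw": 0},{"dp": [-1,0,30],"yaw": 0},{"dp": [-1,0,42],"yaw": 0},{"dp": [-1,0,47],"yaw": 0},{"dp": [-1,0,50],"yaw": 0},{"dp": [-1,0,50],"yaw": 0}]}}

```text
clock: 3.58
eef_pos: [484.1, 250.5, 10.1]
tcp_rot: [3.141, 0.0, -0.457]
contact_force: [-0.0, 0.1, -0.0]
opening: 0.876
grasp_force: 0.0
```

Run:
```python
from rig import r
from h import *
s=r.sense();print(s["contact_force"],s["eef_pos"])
f=r.grab_frame("scene"); c=r.get_calibration("scene"); u,v=proj(c,[s["eef_pos"]])[0].astype(int); print(u,v)
cv2.imwrite("pics/s2.png",cv2.resize(f[v-50:v+50,u-65:u+65],None,fx=6,fy=6,interpolation=cv2.INTER_CUBIC)[:,:,::-1])
```

```text
[-0.00201679  0.07940205 -0.04119174] [484.09422689 250.52931278  10.13486446]
479 318
```

View pics/s2.png

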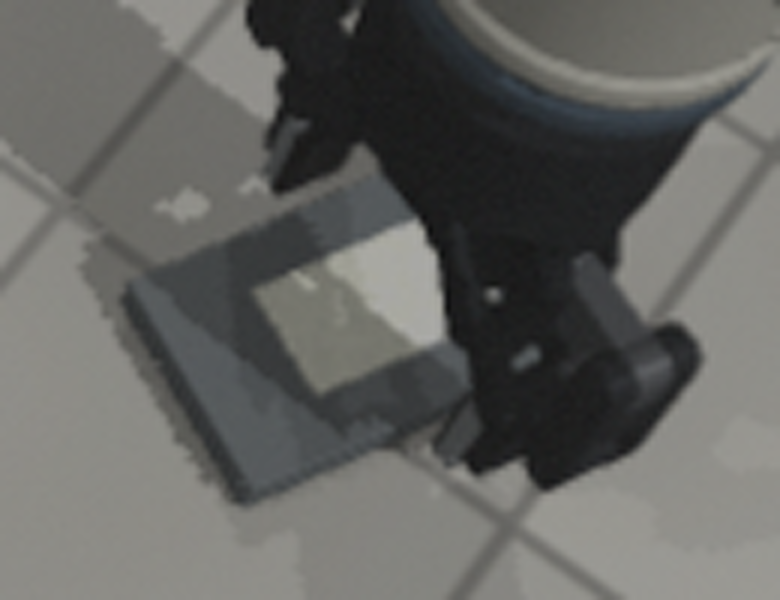

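The fingers straddle the case, but the tip height is unclear, so I'll feel for the bench in small steps.

>>> {"name": "carry_out", "arguments": {"targets": [{"dp": [0,0,2],"yaw": 0},{"dp": [0,0,4],"yaw": 0},{"dp": [0,0,4],"yaw": 0}]}}

```text
clock: 4.0
eef_pos: [484.0, 250.4, 6.2]
tcp_rot: [3.141, 0.0, -0.457]
contact_force: [-0.1, -0.3, 0.4]
opening: 0.875
grasp_force: 0.0
```

>>> {"name": "carry_out", "arguments": {"targets": [{"dp": [0,0,2],"yaw": 0},{"dp": [0,0,2],"yaw": 0}]}}

```text
clock: 4.25
eef_pos: [484.0, 250.4, 4.1]
tcp_rot: [3.141, 0.0, -0.457]
contact_force: [0.4, -0.7, 0.5]
opening: 0.876
grasp_force: 0.0
```

>>> {"name": "carry_out", "arguments": {"targets": [{"dp": [0,0,2],"yaw": 0},{"dp": [0,0,2],"yaw": 0}]}}

```text
clock: 4.5
eef_pos: [484.0, 250.4, 2.1]
tcp_rot: [3.141, 0.0, -0.457]
contact_force: [0.5, -0.0, -1.2]
opening: 0.876
grasp_force: 0.0
```

>>> {"name": "carry_out", "arguments": {"targets": [{"dp": [0,0,0],"yaw": 0},{"dp": [0,0,0],"yaw": 0},{"dp": [0,0,0],"yaw": 0},{"dp": [0,0,0],"yaw": 0},{"dp": [0,0,0],"yaw": 0},{"dp": [0,0,0],"yaw": 0}], "fingers": -0.2, "grip_force": 20}}

```text
clock: 5.25
eef_pos: [484.5, 250.8, 2.7]
tcp_rot: [-3.141, -0.001, -0.457]
contact_force: [-0.2, 1.2, 5.4]
opening: 0.719
grasp_force: 26.7
```

>>> {"name": "carry_out", "arguments": {"targets": [{"dp": [0,0,-10],"yaw": 0},{"dp": [0,0,-30],"yaw": 0},{"dp": [0,0,-60],"yaw": 0},{"dp": [0,0,-100],"yaw": 0},{"dp": [0,0,-130],"yaw": 0},{"dp": [0,0,-130],"yaw": 0}]}}

```text
clock: 6.0
eef_pos: [485.3, 251.1, 134.7]
tcp_rot: [-3.138, -0.003, -0.457]
contact_force: [0.2, 0.8, -1.8]
opening: 0.716
grasp_force: 23.0
```

```bash
python3 m.py 563 -2 140 -2.6
python3 - <<'E'
from rig import r
from h import *
f=r.grab_frame("wrist"); cv2.imwrite("pics/w3.png",f[:,:,::-1])
E
```

```text
6.0 [485.3 251.1 134.7] [-179.8   -0.2  -26.2] F [ 0.2  0.8 -1.8] open 0.716 g 23.0 tip 8.0 q [ 0.47  0.36  1.9  -0.    0.88  2.5 ]
dp [181.3 192.9  -5.5] yaw -23.6
```

View pics/w3.png

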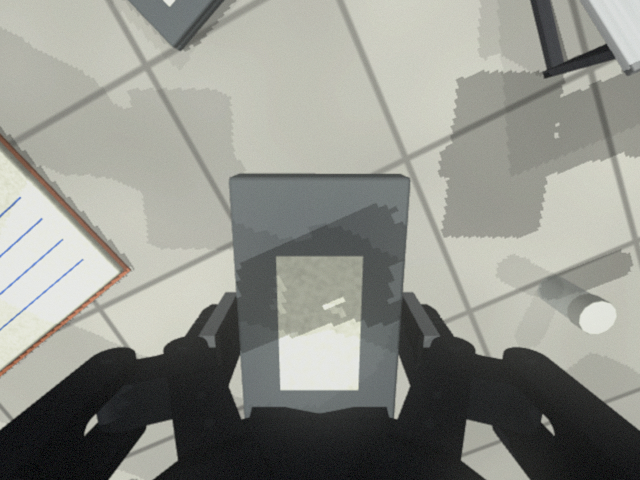

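The large case is held square and level between the fingers, label at (320,325). Now over the stand.

>>> {"name": "carry_out", "arguments": {"targets": [{"dp": [30,30,0],"yaw": -4},{"dp": [62,63,0],"yaw": -8},{"dp": [94,95,0],"yaw": -12},{"dp": [125,126,0],"yaw": -16},{"dp": [156,158,0],"yaw": -20},{"dp": [180,182,0],"yaw": -23.5},{"dp": [188,190,0],"yaw": -23.5},{"dp": [188,190,10],"yaw": -23.5},{"dp": [188,190,22],"yaw": -23.5},{"dp": [188,190,22],"yaw": -23.5},{"dp": [188,190,22],"yaw": -23.5}]}}

```text
clock: 7.42
eef_pos: [568.9, -2.2, 110.0]
tcp_rot: [-3.142, 0.0, -0.046]
contact_force: [0.0, 0.1, -0.8]
opening: 0.723
grasp_force: 23.0
```

```bash
python3 m.py 570 -2.2 80 -2.6;  python3 - <<'E'
from rig import r
from h import *
s=r.sense()
f=r.grab_frame("top"); c=r.get_calibration("top"); u,v=proj(c,[s["eef_pos"]])[0].astype(int); a=f[v-60:v+75,u-90:u+90]
f=r.grab_frame("scene"); c=r.get_calibration("scene"); u,v=proj(c,[s["eef_pos"]])[0].astype(int); b=f[v-60:v+75,u-90:u+90]
cv2.imwrite("pics/s3.png",cv2.resize(np.hstack([a,b]),(800,300),interpolation=cv2.INTER_CUBIC)[:,:,::-1])
E
```

```text
7.425 [568.9  -2.2 110. ] [-180.     0.    -2.6] F [ 0.   0.1 -0.8] open 0.723 g 23.0 tip 8.0 q [-0.01  0.42  1.86  0.    0.86  1.61]
dp [ 1.1 -0.1 30. ] yaw -0.0
```

View pics/s3.png

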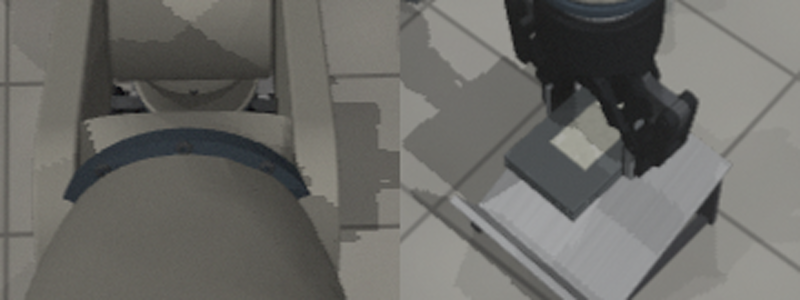

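The case is level and aligned over the shelf, and the low end stays clear of the backstop. I'll lower until the near end touches and the case pivots in the grip.

>>> {"name": "carry_out", "arguments": {"targets": [{"dp": [1,0,15],"yaw": 0},{"dp": [1,0,28],"yaw": 0},{"dp": [1,0,36],"yaw": 0},{"dp": [1,0,40],"yaw": 0},{"dp": [1,0,44],"yaw": 0},{"dp": [1,0,44],"yaw": 0}]}}

```text
clock: 8.28
eef_pos: [570.4, -3.0, 66.3]
tcp_rot: [-3.142, -0.0, -0.046]
contact_force: [0.1, 0.1, -1.4]
opening: 0.718
grasp_force: 23.2
```

>>> {"name": "carry_out", "arguments": {"targets": [{"dp": [0,0,2],"yaw": 0},{"dp": [0,0,4],"yaw": 0},{"dp": [0,0,6],"yaw": 0},{"dp": [0,0,6],"yaw": 0}]}}

```text
clock: 8.78
eef_pos: [570.0, -3.0, 60.1]
tcp_rot: [-3.142, 0.0, -0.046]
contact_force: [1.4, 0.4, -1.6]
opening: 0.72
grasp_force: 23.4
```

>>> {"name": "carry_out", "arguments": {"targets": [{"dp": [0,0,2],"yaw": 0},{"dp": [0,0,4],"yaw": 0},{"dp": [0,0,4],"yaw": 0}]}}

```text
clock: 9.15
eef_pos: [569.9, -3.0, 56.0]
tcp_rot: [3.142, 0.0, -0.046]
contact_force: [1.1, -0.0, -1.1]
opening: 0.72
grasp_force: 23.4
```

>>> {"name": "carry_out", "arguments": {"targets": [{"dp": [0,0,2],"yaw": 0},{"dp": [0,0,3],"yaw": 0},{"dp": [0,0,3],"yaw": 0}]}}

```text
clock: 9.52
eef_pos: [569.9, -3.0, 53.1]
tcp_rot: [3.142, 0.0, -0.046]
contact_force: [0.8, 0.3, -0.7]
opening: 0.716
grasp_force: 23.4
```

```bash
python3 m.py;  python3 - <<'E'
from rig import r
from h import *
s=r.sense()
f=r.grab_frame("scene"); c=r.get_calibration("scene"); u,v=proj(c,[s["eef_pos"]])[0].astype(int); b=f[v-60:v+75,u-90:u+90]
a=cv2.resize(r.grab_frame("wrist"),(400,300))
cv2.imwrite("pics/s4.png",np.hstack([a,cv2.resize(b,(400,300),interpolation=cv2.INTER_CUBIC)])[:,:,::-1])
E
```

```text
9.525 [569.9  -3.   53.1] [180.    0.   -2.7] F [ 0.8  0.3 -0.7] open 0.716 g 23.4 tip 8.0 q [-0.01  0.51  1.88 -0.    0.75  1.61]
```

View pics/s4.png

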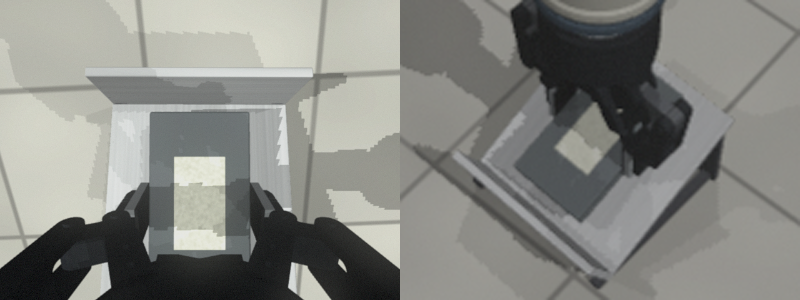

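The case has pivoted nearly flat, parallel to the shelf sides and centred (case at 150–249 px, shelf at 110–287 px), with a small gap to the backstop. I'll lower a little more and then let go.

>>> {"name": "carry_out", "arguments": {"targets": [{"dp": [0,0,2],"yaw": 0},{"dp": [0,0,4],"yaw": 0},{"dp": [0,0,4],"yaw": 0}]}}

```text
clock: 10.0
eef_pos: [570.0, -3.0, 49.0]
tcp_rot: [-3.142, 0.0, -0.046]
contact_force: [0.2, 0.1, -0.5]
opening: 0.723
grasp_force: 23.4
```

>>> {"name": "carry_out", "arguments": {"targets": [{"dp": [0,0,1],"yaw": 0},{"dp": [0,0,2],"yaw": 0},{"dp": [0,0,2],"yaw": 0}]}}

```text
clock: 10.38
eef_pos: [570.7, -3.0, 47.6]
tcp_rot: [-3.142, -0.001, -0.046]
contact_force: [1.2, -1.8, 3.0]
opening: 0.719
grasp_force: 25.6
```

>>> {"name": "carry_out", "arguments": {"targets": [{"dp": [0,0,0],"yaw": 0},{"dp": [0,0,0],"yaw": 0},{"dp": [0,0,0],"yaw": 0},{"dp": [0,0,0],"yaw": 0},{"dp": [0,0,0],"yaw": 0},{"dp": [0,0,0],"yaw": 0},{"dp": [0,0,0],"yaw": 0},{"dp": [0,0,0],"yaw": 0}], "fingers": 0.8}}

```text
clock: 11.38
eef_pos: [570.1, -3.0, 47.3]
tcp_rot: [-3.142, 0.0, -0.046]
contact_force: [0.3, -0.7, 1.0]
opening: 0.903
grasp_force: 0.0
```

>>> {"name": "carry_out", "arguments": {"targets": [{"dp": [0,0,-8],"yaw": 0},{"dp": [0,0,-25],"yaw": 0},{"dp": [0,0,-60],"yaw": 0},{"dp": [0,0,-100],"yaw": 0},{"dp": [0,0,-100],"yaw": 0}]}}

```text
clock: 12.0
eef_pos: [572.6, -3.0, 151.6]
tcp_rot: [-3.141, -0.007, -0.046]
contact_force: [1.0, -0.2, 0.5]
opening: 0.9
grasp_force: 0.0
```

```bash
python3 m.py 485.5 -272.8 100 22;  python3 - <<'E'
from rig import r
from h import *
import pickle
c=r.get_calibration("wrist"); f=r.grab_frame("wrist"); cv2.imwrite("pics/w5.png",f[:,:,::-1]); pickle.dump(c,open("w5.pkl","wb"))
# if flat against stop: lid label centre at s=56,n=14
C,S=np.cos(np.radians(25)),np.sin(np.radians(25)); d=np.array([.999,-.045,0]); y=np.array([-.045,-.999,0])
P=lambda s,w,n: np.array([626,-4.8,15])-d*(s*C-n*S)+np.array([0,0,s*S+n*C])+y*w
q=[P(56,0,14),P(112,-31,14),P(112,31,14),P(0,-31,14),P(0,31,14),P(0,-65,0),P(0,65,0)]
print(proj(c,q).round(0).tolist())
for t in(130,150,170):
    g=cv2.cvtColor(f,cv2.COLOR_RGB2GRAY); m=np.zeros_like(g); u=tuple(int(x) for x in proj(c,q[:1])[0]); cv2.circle(m,u,60,255,-1); m&=((g>t)*255).astype(np.uint8)
    k=max(cv2.findContours(m,cv2.RETR_EXTERNAL,2)[0],key=cv2.contourArea); print(cv2.minAreaRect(k))
E
```

```text
12.0 [572.6  -3.  151.6] [-180.    -0.4   -2.7] F [ 1.  -0.2  0.5] open 0.9 g 0.0 tip 8.0 q [-0.01  0.37  1.83 -0.    0.94  1.61]
dp [-74.8 273.5  51. ] yaw -24.7
[[317.0, 233.0], [268.0, 319.0], [365.0, 318.0], [272.0, 154.0], [361.0, 153.0], [228.0, 161.0], [406.0, 161.0]]
((318.4999694824219, 232.99996948242188), (46.99999237060547, 81.99998474121094), -0.0)
((318.4999694824219, 232.99996948242188), (46.99999237060547, 81.99998474121094), -0.0)
((318.5, 233.5), (81.0, 47.0), 90.0)
```

View pics/w5.png

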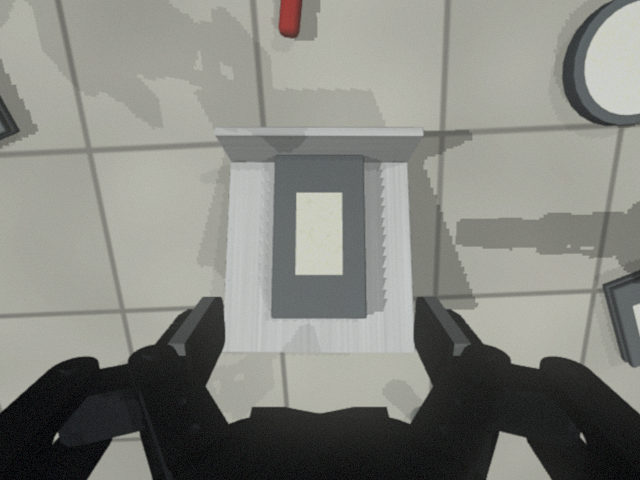

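The large case lies flat and square against the backstop: lid corners at (275,155), (363,155), (272,318) and (366,318) match the predicted seated pose. Next is the small case.

>>> {"name": "carry_out", "arguments": {"targets": [{"dp": [-14,54,0],"yaw": -5},{"dp": [-29,108,0],"yaw": -10},{"dp": [-44,162,0],"yaw": -15},{"dp": [-59,216,0],"yaw": -20},{"dp": [-75,273,10],"yaw": -24.5},{"dp": [-75,273,50],"yaw": -24.5},{"dp": [-75,273,90],"yaw": -24.5},{"dp": [-75,273,90],"yaw": -24.5},{"dp": [-75,273,90],"yaw": -24.5}], "fingers": 0.46}}

```text
clock: 13.18
eef_pos: [482.8, -272.2, 57.9]
tcp_rot: [3.142, -0.0, 0.381]
contact_force: [-0.0, -0.2, 0.3]
opening: 0.73
grasp_force: 0.0
```

```bash
python3 - <<'E'
from rig import r
from h import *
c=r.get_calibration("wrist"); f=r.grab_frame("wrist"); cv2.imwrite("pics/w6.png",f[:,:,::-1])
u=proj(c,[[485.6,-272.9,14]])[0]; print(u)
for t in(130,150,170): print(label(f,c,u,R=55,thr=t))
E
python3 m.py 485.6 -272.9 12 21.5
```

```text
[321.58093658 269.61146566]
(array([ 484.4, -275. ], dtype=float32), 21.2, [22.4, 40.3])
(array([ 484.1, -275. ], dtype=float32), 21.5, [22.3, 39.7])
(array([ 484.1, -275. ], dtype=float32), 22.3, [21.9, 39.6])
13.225 [ 483.3 -272.5   58.5] [ 1.799e+02 -1.000e-01  2.190e+01] F [0.4 0.1 1.1] open 0.733 g 0.0 tip 8.0 q [-0.52  0.48  1.92 -0.    0.74  0.67]
dp [ 1.9  1.2 46.5] yaw 0.4
```

>>> {"name": "carry_out", "arguments": {"targets": [{"dp": [1,2,15],"yaw": 0},{"dp": [1,2,30],"yaw": 0},{"dp": [1,2,42],"yaw": 0},{"dp": [1,2,48],"yaw": 0},{"dp": [1,2,51],"yaw": 0},{"dp": [1,2,51],"yaw": 0}]}}

```text
clock: 13.98
eef_pos: [484.1, -273.7, 6.1]
tcp_rot: [-3.141, 0.0, 0.381]
contact_force: [1.0, -0.7, -0.5]
opening: 0.732
grasp_force: 0.0
```

>>> {"name": "carry_out", "arguments": {"targets": [{"dp": [0,0,0],"yaw": 0},{"dp": [0,0,0],"yaw": 0},{"dp": [0,0,0],"yaw": 0},{"dp": [0,0,0],"yaw": 0},{"dp": [0,0,0],"yaw": 0},{"dp": [0,0,0],"yaw": 0}], "fingers": -0.6, "grip_force": 20}}

```text
clock: 14.72
eef_pos: [484.4, -273.8, 6.6]
tcp_rot: [3.141, -0.0, 0.381]
contact_force: [-1.3, 0.7, 5.3]
opening: 0.509
grasp_force: 23.9
```

>>> {"name": "carry_out", "arguments": {"targets": [{"dp": [0,0,-10],"yaw": 0},{"dp": [0,0,-30],"yaw": 0},{"dp": [0,0,-65],"yaw": 0},{"dp": [0,0,-105],"yaw": 0},{"dp": [0,0,-130],"yaw": 0},{"dp": [0,0,-130],"yaw": 0},{"dp": [0,0,-130],"yaw": 0}]}}

```text
clock: 15.6
eef_pos: [483.5, -273.3, 135.5]
tcp_rot: [-3.141, 0.001, 0.381]
contact_force: [-0.6, 0.3, -0.7]
opening: 0.51
grasp_force: 23.2
```

```bash
python3 - <<'E'
from rig import r
from h import *
c=r.get_calibration("wrist"); f=r.grab_frame("wrist"); cv2.imwrite("pics/w7.png",f[:,:,::-1]); s=r.sense()
z=s["eef_pos"][2]-6.6+14
u=proj(c,[[*s["eef_pos"][:2],z]])[0]; print(u)
for t in(130,160): print(label(f,c,u,z=z,R=75,thr=t))
E
python3 m.py 589.6 -3.9 120 -2.6
```

```text
[317.66127706 321.02592844]
(array([ 483., -274.], dtype=float32), 22.5, [22.4, 40.3])
(array([ 483. , -273.9], dtype=float32), 21.9, [22.2, 39.2])
15.65 [ 483.4 -273.2  135.1] [-1.799e+02  1.000e-01  2.180e+01] F [ 0.3  0.3 -1.4] open 0.507 g 23.2 tip 8.0 q [-0.52  0.37  1.87  0.    0.9   0.67]
dp [ 198.8 -210.5   15.2] yaw 24.4
```

Held, central and square. Now over the stand.

>>> {"name": "carry_out", "arguments": {"targets": [{"dp": [33,-35,0],"yaw": 4},{"dp": [66,-70,0],"yaw": 8},{"dp": [99,-105,0],"yaw": 12},{"dp": [132,-140,0],"yaw": 16},{"dp": [165,-175,0],"yaw": 20},{"dp": [190,-202,0],"yaw": 24.5},{"dp": [199,-210.5,0],"yaw": 24.5},{"dp": [199,-210.5,15],"yaw": 24.5},{"dp": [199,-210.5,30],"yaw": 24.5},{"dp": [199,-210.5,30],"yaw": 24.5},{"dp": [199,-210.5,30],"yaw": 24.5}]}}

```text
clock: 17.02
eef_pos: [590.3, -5.1, 106.0]
tcp_rot: [3.142, 0.001, -0.047]
contact_force: [0.4, 0.4, -0.2]
opening: 0.507
grasp_force: 23.1
```

```bash
python3 m.py 589.6 -3.9 78 -2.6
```

```text
17.025 [590.3  -5.1 106. ] [180.    0.   -2.7] F [ 0.4  0.4 -0.2] open 0.507 g 23.1 tip 8.0 q [-0.01  0.46  1.81 -0.    0.87  1.61]
dp [-0.8 -1.1 28. ] yaw -0.1
```

>>> {"name": "carry_out", "arguments": {"targets": [{"dp": [-1,-1,14],"yaw": 0},{"dp": [-1,-1,28],"yaw": 0},{"dp": [-1,-1,32],"yaw": 0},{"dp": [-1,-1,36],"yaw": 0},{"dp": [-1,-1,39],"yaw": 0},{"dp": [-1,-1,39],"yaw": 0}]}}

```text
clock: 17.77
eef_pos: [590.1, -3.2, 67.5]
tcp_rot: [-3.142, -0.001, -0.046]
contact_force: [0.9, -1.0, 1.4]
opening: 0.509
grasp_force: 23.9
```

>>> {"name": "carry_out", "arguments": {"targets": [{"dp": [0,0,2],"yaw": 0},{"dp": [0,0,4],"yaw": 0},{"dp": [0,0,4],"yaw": 0}]}}

```text
clock: 18.15
eef_pos: [589.6, -3.2, 63.1]
tcp_rot: [-3.142, 0.0, -0.046]
contact_force: [1.5, -0.7, 2.1]
opening: 0.507
grasp_force: 24.3
```

>>> {"name": "carry_out", "arguments": {"targets": [{"dp": [0,0,1],"yaw": 0},{"dp": [0,0,3],"yaw": 0},{"dp": [0,0,3],"yaw": 0}]}}

```text
clock: 18.52
eef_pos: [589.4, -3.2, 60.0]
tcp_rot: [-3.142, 0.0, -0.047]
contact_force: [1.2, 0.3, 1.4]
opening: 0.509
grasp_force: 24.5
```

>>> {"name": "carry_out", "arguments": {"targets": [{"dp": [0,0,1],"yaw": 0},{"dp": [0,0,2],"yaw": 0},{"dp": [0,0,2],"yaw": 0}]}}

```text
clock: 18.9
eef_pos: [589.4, -3.2, 58.1]
tcp_rot: [3.142, 0.0, -0.046]
contact_force: [1.0, -0.1, 1.1]
opening: 0.511
grasp_force: 24.8
```

>>> {"name": "carry_out", "arguments": {"targets": [{"dp": [0,0,1],"yaw": 0},{"dp": [0,0,1],"yaw": 0}]}}

```text
clock: 19.15
eef_pos: [590.1, -3.3, 57.6]
tcp_rot: [-3.142, -0.001, -0.047]
contact_force: [1.6, -0.7, 4.3]
opening: 0.508
grasp_force: 26.5
```

>>> {"name": "carry_out", "arguments": {"targets": [{"dp": [0,0,0],"yaw": 0},{"dp": [0,0,0],"yaw": 0},{"dp": [0,0,0],"yaw": 0},{"dp": [0,0,0],"yaw": 0},{"dp": [0,0,0],"yaw": 0},{"dp": [0,0,0],"yaw": 0},{"dp": [0,0,0],"yaw": 0},{"dp": [0,0,0],"yaw": 0}], "fingers": 0.4}}

```text
clock: 20.15
eef_pos: [589.6, -3.2, 57.2]
tcp_rot: [3.142, 0.0, -0.046]
contact_force: [-0.4, 0.8, -0.2]
opening: 0.702
grasp_force: 0.0
```

>>> {"name": "carry_out", "arguments": {"targets": [{"dp": [0,0,-8],"yaw": 0},{"dp": [-5,0,-25],"yaw": 0},{"dp": [-10,0,-60],"yaw": 0},{"dp": [-20,0,-95],"yaw": 0},{"dp": [-20,0,-95],"yaw": 0},{"dp": [-20,0,-95],"yaw": 0}]}}

```text
clock: 20.9
eef_pos: [569.5, -2.3, 152.7]
tcp_rot: [-3.142, -0.001, -0.046]
contact_force: [-0.2, 0.1, 0.8]
opening: 0.7
grasp_force: 0.0
```

```bash
python3 m.py
python3 - <<'E'
from rig import r
from h import *
c=r.get_calibration("wrist"); f=r.grab_frame("wrist"); cv2.imwrite("pics/w8.png",f[:,:,::-1])
C,S=np.cos(np.radians(25)),np.sin(np.radians(25)); d=np.array([.999,-.045,0]); y=np.array([-.045,-.999,0])
P=lambda s,w,n: np.array([626,-4.8,15])-d*(s*C-n*S)+np.array([0,0,s*S+n*C])+y*w
q=[P(40,0,28),P(80,-22,28),P(80,22,28),P(0,-22,28),P(0,22,28),P(112,-31,14),P(112,31,14),P(0,-31,14),P(0,31,14)]
print(proj(c,q).round(0).tolist())
g=cv2.cvtColor(f,cv2.COLOR_RGB2GRAY); u=tuple(int(x) for x in proj(c,q[:1])[0])
m=np.zeros_like(g); cv2.circle(m,u,55,255,-1); m&=((g>150)*255).astype(np.uint8)
k=max(cv2.findContours(m,cv2.RETR_EXTERNAL,2)[0],key=cv2.contourArea); print("label",cv2.minAreaRect(k),cv2.boundingRect(k))
for v in (u[1],int(proj(c,[P(100,0,14)])[0][1])): print(v,g[v,u[0]-90:u[0]+90:3].tolist())
print(g[100:360:4,u[0]-22].tolist())
E
```

```text
20.9 [569.5  -2.3 152.7] [-180.    -0.    -2.7] F [-0.2  0.1  0.8] open 0.7 g 0.0 tip 8.0 q [-0.01  0.37  1.83  0.    0.94  1.61]
[[317.0, 198.0], [282.0, 261.0], [353.0, 261.0], [284.0, 139.0], [351.0, 139.0], [269.0, 313.0], [366.0, 312.0], [273.0, 148.0], [362.0, 148.0]]
label ((318.5, 198.0), (60.0, 35.0), 90.0) (301, 168, 36, 61)
198 [161, 198, 204, 202, 203, 205, 200, 195, 199, 205, 197, 183, 188, 185, 176, 175, 116, 101, 99, 99, 111, 112, 107, 108, 106, 200, 213, 209, 213, 213, 214, 209, 211, 211, 214, 215, 212, 105, 107, 109, 108, 104, 84, 86, 88, 91, 126, 152, 152, 154, 153, 154, 149, 148, 157, 197, 194, 199, 192, 204]
293 [109, 85, 86, 88, 67, 57, 92, 199, 204, 200, 199, 205, 197, 187, 174, 143, 112, 111, 108, 110, 114, 111, 114, 111, 112, 112, 111, 108, 113, 111, 111, 106, 109, 110, 112, 115, 109, 110, 105, 111, 112, 108, 112, 111, 112, 110, 105, 159, 154, 161, 157, 158, 158, 184, 199, 151, 45, 49, 84, 83]
[170, 171, 172, 173, 169, 168, 190, 179, 125, 131, 95, 108, 109, 108, 105, 104, 108, 105, 102, 106, 106, 107, 111, 113, 114, 110, 110, 111, 108, 110, 111, 108, 108, 112, 109, 112, 113, 114, 106, 111, 102, 107, 125, 110, 110, 110, 108, 111, 115, 110, 112, 113, 115, 149, 201, 188, 189, 188, 189, 186, 187, 189, 179, 190, 194]
```

The small case's label is at (318.5,198), against (317,198) predicted for it seated on top. The large case's edges are also where they should be, and the arm is clear.

```bash
python3 -c "
from rig import r
print(r.sign_off())"
```

```text
the job is handed in; nothing more can be done
None
```

The job is handed in after about 21 s: by the last wrist-camera measurement, the large case lies flat against the backstop and the small one flat on top of it, also against the backstop and centred to within about 1 mm.

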